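Open the touch-latch spice cupboard

ROBOT

A 7-joint arm with a two-finger parallel gripper is mounted at the origin on a cart in front of the work surface, level with it; the furniture and walls round the work are solid. World frame = base frame: x ahead of the robot, y to its left, z up, the work surface at z = 0. Lengths are in m, angles in rad, forces in N, time in s.
With the tool pointing down it reaches from about 0.4 to 0.85 m from the base axis. Payload 6.9 kg.
Tool frame: the origin (TCP) lies midway between the tips of the shut fingers; the grasp point (between the pads) lies 19 mm behind it; z points along the fingers, y is the line along which they close (so a half turn about z gives the same grasp; the last joint's range is limited). The gripper opens to 85 mm and grips with 20 to 120 N. Pads are 22 mm wide; open, the fingers measure 114 mm over their backs; the gripper's body (76 mm by 85 mm) begins 54 mm behind the grasp point. The pads swing forward as they close: fully open they stand 13 mm farther back than shut.
Start: joints at [1.3, 0.507, -0.238, 1.5, 0.126, 1.149, -0.155], TCP at [0.23, -0.581, 0.231] pointing down, gripper open.
Joint ranges: [-3.08, 3.08], [-0.24, 2.05], [-1.43, 1.35], [0, 2.5], [-1.52, 4.66], [0.17, 1.96], [-2.89, 2.89]. Speed limits (rad/s): [2.39, 2.39, 3.14, 3.14, 3.14, 3.14, 3.14].

INTERFACE

Orientations are given as [roll, pitch, yaw] about the fixed x, y, z axes, in that order (R = Rz(yaw) Ry(pitch) Rx(roll)).
In Python, from bench import manip gives the robot as it stands. Calls block until the motion is done:
- manip.move_pose(position, orientation): joint-space move of the TCP to a pose.
- manip.movel(position, orientation=None, rate=0.15): straight line of the TCP; orientation=None keeps the orientation; rate is the mean speed in m/s.
- manip.set_joints(angles): joint-space move.
- manip.open_gripper() and manip.close(grasp_force=None): open the fingers fully, or close them until they stop; grasp_force is the grip in N (None keeps the last).
- manip.wait(seconds).
- manip.solve_ik(position, orientation): joint angles nearest the present ones, or None.
- manip.read_state(): the state.
- manip.read_camera(name): name is "side" or "top" or "wrist"; returns a dict with "color" (480x640x3 uint8, blue, green, red), "camera_matrix" (3x3 intrinsics, pixels), "cam_to_world" (4x4, takes a point from camera to world coordinates); the wrist camera has in their place "T_tool_cam" (4x4, takes a point from camera to tool coordinates, whose origin is the TCP and whose axes are the flange's). Camera axes: x right, y up, looking along -z (the intrinsics and any distortion apply to the point x, -y, -z); pixel columns grow to the right and rows downward; lengths in m; the calibration is good to about 2 mm. A picture is of the moment at which its call begins: read the wrist's pose just before it. There is no depth.
A pose or a line that the arm cannot do raises manip.IKError and nothing moves.
- manip.job_done(): hands the job in; it is judged then, once.
Trained networks look in a picture, given as the dict that the camera call returned (one of the last four; its "shot" number tells which), for a name from the list of things; names that differ only in an ending like _2 or _b are one class to them, and where a whole thing is asked for, a point or a joint stands for the part that bears it (a point fixed in the world has none). Each returns a list of dicts, best first, with "score" (0 to 1); they miss things now and then, are a little off and sometimes report something else, mostly with a low value. They report only what shows in the picture. A call takes as long as a camera call.
- manip.spot_in(query, picture): "at" ([x, y, z] in m, in the coordinates of the camera as it stood for that picture, good to about 4 mm: the middle of the surface that is visible of it).
- manip.outline_of(query, picture): "region" (480x640 bool, what is visible of it).
- manip.landmark_of(query, picture): "at" ([x, y, z] in m, in the coordinates of the camera as it stood for that picture, good to about 4 mm: a listed point, or the origin of a listed thing).
The state is a dict: "clock": time; "q": joint angles; "qvel": joint speeds; "tau": joint torques, N m; "position": TCP position; "eef_rot": TCP orientation; "wrist_force": force on the tool from outside, world axes, zero at the start; "ft_torque": the same for the moment, N m; "finger_gap": finger opening in m; "finger_force": force on a finger pad.
Only numpy, scipy, OpenCV 4.12 (cv2) and the standard library are available. Lean on these libraries where they do the work, as an engineer would, in place of code of your own. Each camera call takes 0.05 s, during which the arm holds its last target. There are 200 camera calls.

TASK

Two low cupboards without handles stand on the worktop. Press the touch plate of the wider one so that its push-to-open catch lets go and the door springs ajar, then push that door wide open, about square to the cupboard or further. Leave the narrow cupboard shut and the other things where they stand.

Things in the scene. Friction and masses are not known exactly. Their poses are not given: they have to be found in the camera images.
- wide_cupboard: The wider cupboard, fixed to the worktop: white with a wooden top, 190 wide (y), 142 high, carcass 130 deep (x). Origin: centre of the underside of the carcass; +x points to its back, -x out of its front, z up. The door hangs in front of the carcass with an 8 mm gap; its outer face lies 89 mm from the origin along -x. Two jars stand inside.
- wide_hinge (a point): Point on the wide door's vertical hinge line, 108 mm above the worktop: left edge of the door seen from the robot (+y), in the plane of its back face; axes as the cupboard's. Door panel: 186 from here to its free edge, 16 thick, 12 to 128 mm above the worktop. Behind it, a 60 mm kicker arm at the hinge and a 25 mm catch tongue at the free edge lie lower than 65 mm.
- wide_touch (a point): Centre of the outer surface of the round steel touch plate (13 mm across) on the wide door, 10 mm from its free (right) edge and 108 mm above the worktop; moves with the door. Pressed straight in by about 4 mm (about 3 N; the stop is at 7 mm) it frees the catch.
- wide_door (a joint): Angle of the wide door, rad: 0 shut, negative pressed in (stop at -0.042), positive as it swings out towards the robot, up to 1.95. Shut, it cannot be pulled open. Once the catch is freed and the press let go, a spring swings it out to about 0.42 (free edge 75 mm out); from there it swings freely with slight friction and stays where it is left.
- narrow_cupboard: The narrow cupboard, fixed, of the same make, height and depth, 130 wide. Origin and axes as for the wide one.
- narrow_door (a joint): Angle of the narrow cupboard's door, rad, also hinged on the left with the same kind of catch; 0 shut, positive open.
- front_jar_mid (a point): Middle of a spice jar with a red cap, 45 across and 106 high, standing loose in front of the narrow cupboard.
- honey_mid (a point): Middle of a glass honey jar with a red lid, 60 across and 86 high, loose, to the right of the cupboards.
- mug_mid (a point): Middle of a green and white mug, 78 across (116 with its handle) and 101 high, loose, at the far right.
- timer_mid (a point): Middle of a round kitchen timer, 65 across and 52 high, loose, at the left.

How it is judged:
On the way:
1. the wide door has sprung ajar after the press, and the fingers are off it (value of joint wide_door between 0.25 and 0.7 rad and contact force between the fingers and wide_door below 0.2 N), for 0.2 s.
At the end, for the whole second after the job is handed in: The wide door stands open by at least 1.3 rad (75 degrees) and at rest; the narrow door is shut (under 0.08 rad); the loose things are within 30 mm of where they stood (value of joint wide_door above 1.3 rad and velocity of joint wide_door between -0.1 and 0.1 rad/s and value of joint narrow_door below 0.08 rad and distance of each of honey_mid, mug_mid, timer_mid, front_jar_mid from where it was at the start of the episode below 0.03 m); the robot touches nothing.
It fails at once if the narrow cupboard was opened (value of joint narrow_door above 0.1 rad).
It fails at once if a loose thing was lifted, carried or pushed more than 30 mm (distance of any of honey_mid, mug_mid, timer_mid, front_jar_mid from where it was at the start of the episode above 0.03 m).
It also fails if it takes over 48 s, if anything falls off the work surface, if the arm or the gripper's body presses on something with over 40 N, if the wrist force passes 120 N, or if a joint passes its speed limit or range.

## Working session

There is one attempt and no reset: what is moved stays moved. The work goes in short steps, each a Python script; the robot and the scene stay as the last script left them, time stands still between calls to the robot, and variables do not carry over. Pictures are saved under pics/ and viewed, at most 10 in all, crops included, and the job is handed in when it is done.

```bash
mkdir -p pics; cat > h.py <<'E'
import numpy as np, cv2
from bench import manip
def look(n): return manip.read_camera(n)
def w(p,pic): return (np.array(pic["cam_to_world"])@np.r_[p,1])[:3]
E
python3 - <<'E'
from h import *
np.set_printoptions(precision=3,suppress=True)
for c in ["side","top"]:
    p=look(c); cv2.imwrite(f"pics/{c}0.png",p["color"])
    for q in ["wide_cupboard","wide_hinge","wide_touch","narrow_cupboard","front_jar_mid","honey_mid","mug_mid","timer_mid"]:
        for d in manip.landmark_of(q,p)[:2]: print(c,q,round(d["score"],2),w(d["at"],p))
s=manip.read_state();print(s["clock"],s["position"],s["eef_rot"])
E
```

```text
side wide_cupboard 0.74 [ 0.611  0.166 -0.003]
side wide_hinge 0.71 [0.523 0.249 0.108]
side wide_touch 0.96 [0.525 0.077 0.106]
side narrow_cupboard 0.88 [ 0.614 -0.176 -0.002]
side front_jar_mid 0.73 [ 0.464 -0.129  0.053]
side honey_mid 0.66 [ 0.541 -0.463  0.051]
side honey_mid 0.17 [ 0.614 -0.178 -0.003]
side mug_mid 0.69 [ 0.538 -0.464  0.049]
side timer_mid 0.92 [0.374 0.42  0.024]
top wide_cupboard 0.9 [0.612 0.17  0.   ]
top wide_cupboard 0.65 [0.524 0.07  0.105]
top wide_hinge 0.73 [0.532 0.251 0.106]
top wide_touch 0.98 [0.525 0.075 0.108]
top front_jar_mid 0.76 [ 0.466 -0.125  0.055]
top honey_mid 0.56 [ 0.386 -0.425  0.041]
top mug_mid 0.74 [ 0.541 -0.458  0.054]
top timer_mid 0.57 [0.374 0.42  0.028]
0.9 [ 0.23  -0.581  0.231] [ 3.142 -0.     0.377]
```

View pics/side0.png

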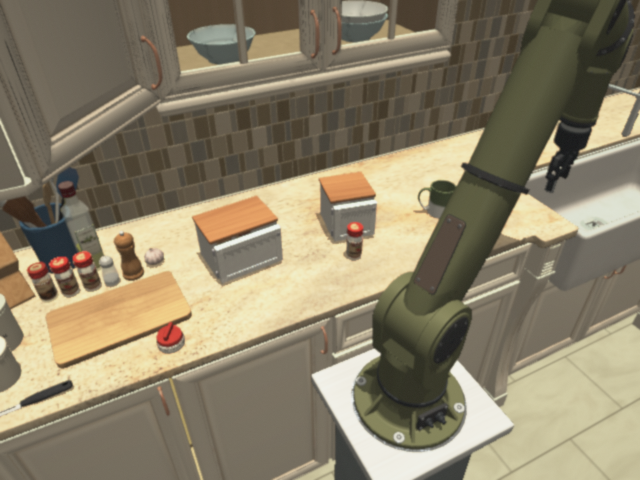

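View pics/top0.png

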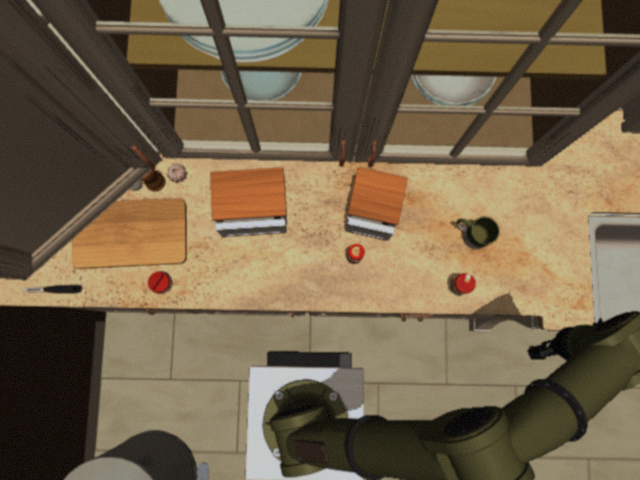

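The side view shows the wide cupboard at about (240,235), the narrow one at (348,205) and the front jar at (355,240). The top view agrees: wide cupboard at (249,200), timer at (158,282), jar at (356,253). The measured heights and the touch-to-hinge distance (0.175) match the given sizes, with a cupboard yaw of about 0.05. Next I approach.

```bash
python3 - <<'E'
from h import *
np.set_printoptions(precision=3,suppress=True)
O=[np.pi,-0.5,0.05]
for p in [[.44,.074,.28],[.46,.074,.103],[.52,.074,.103],[.44,0,.103]]: print(p,manip.solve_ik(p,O))
for p,y in [([.44,-.03,.2],0),([.5,.1,.092],0),([.41,.2,.092],.0),([.41,.2,.092],1),([.41,.2,.092],-1)]: print(p,y,manip.solve_ik(p,[np.pi,0,y]))
manip.close(); manip.move_pose([.44,.074,.28],O)
s=manip.read_state();print(s["clock"],s["position"],s["q"],s["finger_gap"],s["wrist_force"])
p=look("wrist");cv2.imwrite("pics/w1.png",p["color"])
from scipy.spatial.transform import Rotation as R
T=np.eye(4);T[:3,:3]=R.from_euler("xyz",s["eef_rot"]).as_matrix();T[:3,3]=s["position"]
for q in ["wide_touch","wide_hinge"]:
  for d in manip.landmark_of(q,p)[:1]: print(q,d["score"],(T@p["T_tool_cam"]@np.r_[d["at"],1])[:3])
E
```

```text
[0.44, 0.074, 0.28] [ 1.247 -0.221 -1.292  2.251 -0.426  0.48  -1.282]
[0.46, 0.074, 0.103] None
[0.52, 0.074, 0.103] [-0.221  0.395 -0.043  2.397  2.456  0.183  2.07 ]
[0.44, 0, 0.103] None
[0.44, -0.03, 0.2] 0 [ 0.422  0.283 -0.527  2.003  0.18   0.901 -1.771]
[0.5, 0.1, 0.092] 0 [ 0.054  0.522 -0.441  1.981  0.333  0.709 -2.161]
[0.41, 0.2, 0.092] 0.0 [-0.055  0.492 -0.648  2.112  0.47   0.681 -2.59 ]
[0.41, 0.2, 0.092] 1 [ 0.074  0.546 -0.856  2.11   0.613  0.751 -1.749]
[0.41, 0.2, 0.092] -1 [-1.012  0.543  0.753  2.123 -0.587  0.692 -2.433]
4.1083 [0.44  0.073 0.28 ] [ 1.247 -0.221 -1.291  2.25  -0.426  0.48  -1.281] 2.0870395287142806e-05 [-0.262 -0.292  0.077]
wide_touch 0.63 [0.524 0.071 0.108]
wide_hinge 0.78 [0.53  0.258 0.108]
```

View pics/w1.png

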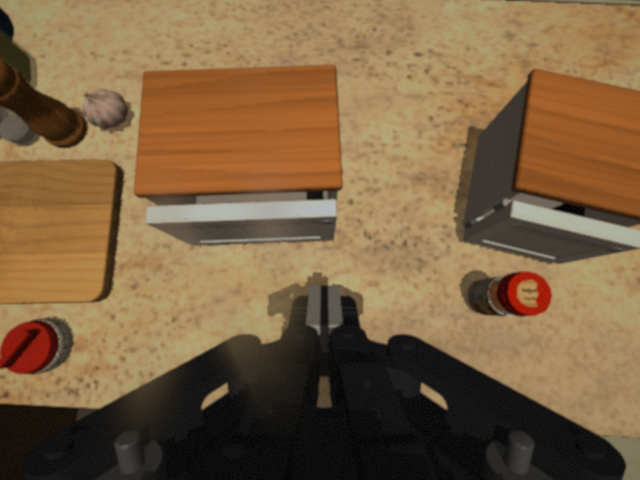

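The wrist view shows the wide door (front at y≈215 px, free edge at 335 px) clear of its top, with the closed fingers at (318,320) ready below it. A tilt is not reachable low down, so I press with the tool vertical.

```bash
python3 - <<'E'
from h import *
np.set_printoptions(precision=3,suppress=True)
O=[np.pi,0,0.05]
def st(): 
    s=manip.read_state();print(round(s["clock"],2),s["position"],s["wrist_force"]);return s
manip.move_pose([.455,.073,.22],O)
manip.movel([.455,.073,.100],O); s=st(); f0=s["wrist_force"]
manip.movel([.500,.073,.100]); st()
x=.500; c=None
while x<.535:
    x+=.0015; manip.movel([x,.073,.100],rate=.03); s=st()
    f=abs(s["wrist_force"][0]-f0[0])
    if c is None and f>1: c=x
    if f>15 or (c and x-c>.0055): break
print("contact",c,s["q"])
E
```

```text
6.24 [0.456 0.073 0.101] [-0.384 -0.938 -0.226]
6.69 [0.5   0.073 0.1  ] [ 0.328 -0.061 -1.183]
6.94 [0.501 0.073 0.1  ] [ 0.732  0.099 -0.538]
7.19 [0.503 0.073 0.1  ] [ 0.79  -0.603  0.421]
7.44 [0.505 0.073 0.1  ] [-0.031  0.28   0.544]
7.69 [0.506 0.073 0.1  ] [-0.605 -0.397 -0.153]
7.94 [0.508 0.073 0.1  ] [-0.977  0.95   0.452]
contact 0.5015 [ 0.273  0.561 -0.698  1.963  0.5    0.795 -2.231]
```

```bash
python3 - <<'E'
from h import *
np.set_printoptions(precision=3,suppress=True)
x=.5075
while x<.528:
    x+=.001; manip.movel([x,.073,.100],rate=.03); s=manip.read_state()
    print(round(s["clock"],2),round(x,4),s["position"],s["wrist_force"])
    if s["wrist_force"][0]<-7: break
E
```

```text
8.19 0.5085 [0.509 0.073 0.1  ] [-0.305 -0.171  0.358]
8.44 0.5095 [0.51  0.073 0.1  ] [-0.182  0.345 -0.074]
8.69 0.5105 [0.511 0.073 0.1  ] [-1.217  0.153 -1.158]
8.94 0.5115 [0.512 0.073 0.1  ] [-0.274 -0.046  0.686]
9.19 0.5125 [0.513 0.073 0.1  ] [ 0.662 -0.269 -0.014]
9.44 0.5135 [0.514 0.073 0.1  ] [ 0.439 -0.759 -0.346]
9.69 0.5145 [0.515 0.073 0.1  ] [0.806 0.346 0.994]
9.94 0.5155 [0.516 0.073 0.1  ] [-0.406  0.313 -0.035]
10.19 0.5165 [0.516 0.073 0.1  ] [0.157 0.279 0.434]
10.44 0.5175 [0.517 0.073 0.1  ] [-1.699  0.385  0.549]
10.69 0.5185 [0.518 0.073 0.1  ] [-2.041  0.065  1.25 ]
10.94 0.5195 [0.519 0.073 0.1  ] [-2.473  0.898  1.174]
11.19 0.5205 [0.521 0.073 0.1  ] [-2.282 -0.465  1.177]
11.44 0.5215 [0.522 0.073 0.1  ] [-2.006 -0.435 -0.547]
11.69 0.5225 [0.523 0.073 0.1  ] [-2.018  0.314 -0.945]
11.94 0.5235 [0.524 0.073 0.1  ] [-2.535 -0.283 -0.516]
12.19 0.5245 [0.524 0.073 0.1  ] [-4.504  1.338  0.183]
12.44 0.5255 [0.524 0.073 0.1  ] [-7.98  -0.228  3.771]
```

Contact came at x≈0.517 and the stop at 0.524, so the press was the full 7 mm. Now I let go, retreat to the front right and look.

```bash
python3 - <<'E'
from h import *
np.set_printoptions(precision=3,suppress=True)
manip.movel([.495,.05,.100],rate=.15)
manip.movel([.44,-.01,.11],rate=.2)
manip.wait(.8)
s=manip.read_state();print(s["clock"],s["position"],s["wrist_force"])
for c in ["top","side"]:
  p=look(c);
  if c=="top":cv2.imwrite("pics/t2.png",cv2.resize(p["color"][130:330,180:420],None,fx=2.5,fy=2.5))
  for q in ["wide_touch","wide_hinge"]:
    for d in manip.landmark_of(q,p)[:1]: print(c,q,d["score"],w(d["at"],p))
E
```

```text
14.2083 [ 0.44 -0.01  0.11] [-0.145  0.176  0.345]
top wide_touch 0.82 [0.45  0.09  0.105]
top wide_hinge 0.82 [0.529 0.251 0.109]
side wide_touch 0.87 [0.448 0.092 0.105]
side wide_hinge 0.61 [0.526 0.247 0.11 ]
```

View pics/t2.png

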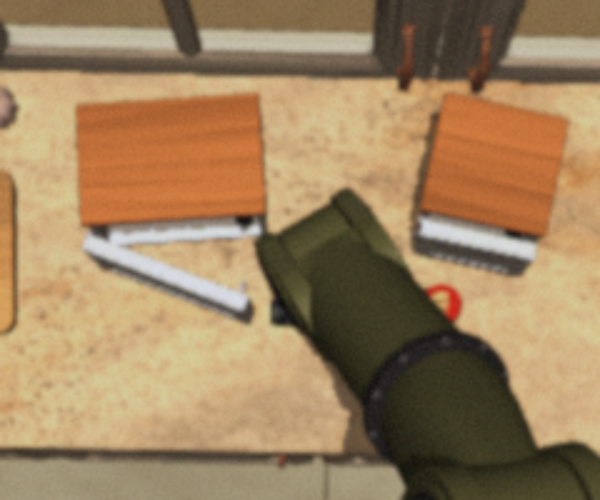

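The door is ajar: its free edge is at about (250,305) in the crop, with the gripper clear to the right and the jar at (445,300) standing. The touch plate at (0.449, 0.091) corresponds to about 0.42 rad. Now I go behind the free edge and sweep it open.

```bash
python3 - <<'E'
from h import *
np.set_printoptions(precision=3,suppress=True)
O=[np.pi,0,0.05]; H=np.array([.53,.25]); z=.095
def pt(f,r=.14,d=.014):
    return list(H+r*np.array([-np.sin(f),-np.cos(f)])+d*np.array([np.cos(f),-np.sin(f)]))+[z]
F=np.linspace(.5,1.5,9)
assert all(manip.solve_ik(pt(f),O) for f in F)
manip.movel([.503,.015,z],O); manip.movel([.503,.105,z])
for f in F:
    manip.movel(pt(f),rate=.1)
    s=manip.read_state();print(round(s["clock"],2),round(f,2),s["position"],s["wrist_force"])
manip.wait(.3)
e=pt(1.5); manip.movel([e[0],e[1]-.06,z],rate=.1); manip.movel([e[0]+.03,e[1]-.08,.25])
s=manip.read_state();print(s["clock"],s["position"])
for c in ["top","side"]:
  p=look(c)
  if c=="top":cv2.imwrite("pics/t3.png",cv2.resize(p["color"][130:330,120:420],None,fx=2.5,fy=2.5))
  for q in ["wide_touch","wide_hinge","front_jar_mid","timer_mid"]:
    for d in manip.landmark_of(q,p)[:1]: print(c,q,d["score"],w(d["at"],p))
E
```

```text
Traceback (most recent call last):
ValueError: The truth value of an array with more than one element is ambiguous. Use a.any() or a.all()
```

```bash
python3 - <<'E'
from h import *
np.set_printoptions(precision=3,suppress=True)
O=[np.pi,0,0.05]; H=np.array([.53,.25]); z=.095
def pt(f,r=.14,d=.014):
    return list(H+r*np.array([-np.sin(f),-np.cos(f)])+d*np.array([np.cos(f),-np.sin(f)]))+[z]
F=np.linspace(.5,1.5,9)
assert all(manip.solve_ik(pt(f),O) is not None for f in F)
manip.movel([.503,.015,z],O); manip.movel([.503,.105,z])
for f in F:
    manip.movel(pt(f),rate=.1)
    s=manip.read_state();print(round(s["clock"],2),round(f,2),s["position"],s["wrist_force"])
manip.wait(.3)
e=pt(1.5); manip.movel([e[0],e[1]-.06,z],rate=.1); manip.movel([e[0]+.03,e[1]-.08,.25])
s=manip.read_state();print(s["clock"],s["position"])
for c in ["top","side"]:
  p=look(c)
  if c=="top":cv2.imwrite("pics/t3.png",cv2.resize(p["color"][130:330,120:420],None,fx=2.5,fy=2.5))
  for q in ["wide_touch","wide_hinge","front_jar_mid","timer_mid"]:
    for d in manip.landmark_of(q,p)[:1]: print(c,q,d["score"],w(d["at"],p))
E
```

```text
16.34 0.5 [0.475 0.12  0.095] [ 0.715 -0.676  0.992]
16.67 0.62 [0.459 0.128 0.095] [0.207 0.504 0.849]
16.99 0.75 [0.445 0.138 0.095] [ 0.495 -0.677  0.474]
17.32 0.88 [0.431 0.15  0.095] [ 0.772 -0.209 -0.205]
17.64 1.0 [0.42  0.163 0.095] [ 0.881 -0.609  0.283]
17.97 1.12 [0.41  0.177 0.095] [-0.098 -0.525  0.329]
18.29 1.25 [0.402 0.192 0.095] [ 0.297 -0.303 -0.95 ]
18.62 1.38 [0.395 0.209 0.095] [-0.959 -0.731 -0.091]
18.94 1.5 [0.391 0.226 0.095] [ 0.031 -0.325  0.693]
21.2 [0.421 0.146 0.249]
top wide_touch 0.97 [0.35  0.255 0.108]
top front_jar_mid 0.67 [ 0.47  -0.125  0.057]
top timer_mid 0.97 [0.375 0.42  0.027]
side wide_touch 0.85 [0.353 0.26  0.105]
side wide_hinge 0.67 [0.525 0.247 0.107]
side front_jar_mid 0.84 [ 0.463 -0.128  0.051]
side timer_mid 0.61 [0.376 0.419 0.023]
```

View pics/t3.png

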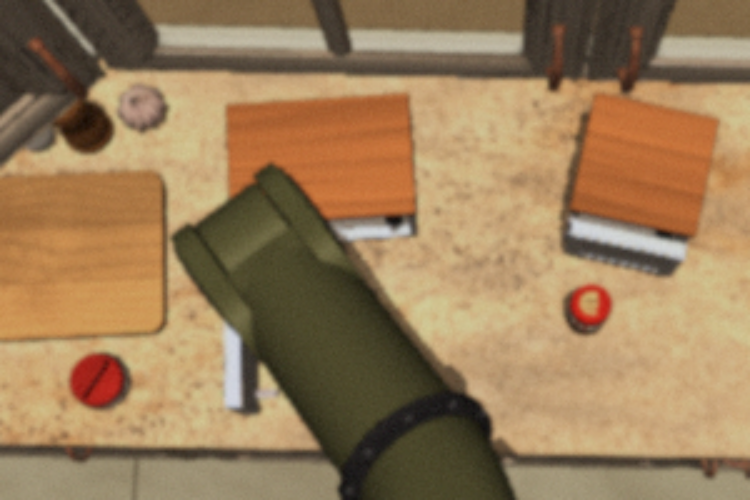

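The door is square to the cupboard (free edge at (237,400)). The jar (590,305) and timer (97,380) have not moved, the narrow door is shut and the arm is clear above.

```bash
python3 -c "
from bench import manip
manip.wait(.3); print(manip.job_done())"
```

```text
the job is handed in; nothing more can be done
None
```

I pressed the wide cupboard's touch plate, let its door spring ajar, swung it to about 1.5 rad (square to the cupboard), and handed the job in at about 21.5 s. In the last pictures the narrow cupboard was shut and the front jar and timer had not moved. I did not measure the honey jar and mug again, but the arm worked well away from them.

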